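Load a block tray into the drying rack

ROBOT

A 6-joint arm with a two-finger parallel gripper is mounted at the origin on the work surface. World frame = base frame: x ahead of the robot, y to its left, z up, the work surface at z = 0. Lengths are in mm, angles in rad, forces in N, time in s.
With the tool pointing down it reaches from about 275 to 750 mm from the base axis. Payload 10.2 kg.
Tool frame: the origin (TCP) lies at the very end of the fingers, on their centre line; the grasp point (between the pads) lies 19 mm behind it; z points along the fingers, y is the line along which they close (so a half turn about z gives the same grasp; the last joint's range is limited). The gripper opens to 85 mm and grips with 20 to 120 N. Pads are 22 mm wide; open, the fingers measure 114 mm over their backs; the gripper's body (76 mm by 85 mm) begins 54 mm behind the grasp point. The pads swing forward as they close: fully open they stand 13 mm farther back than shut.
Start: joints at [0.965, 0.313, 1.498, -0, 1.331, -0.223], TCP at [196.111, 487.003, 231.294] pointing down, gripper open.
Joint ranges: [-2.94, 2.94], [-0.97, 2.17], [0.19, 2.56], [-1.23, 4.37], [0.02, 3.11], [-2.88, 2.88]. Speed limits (rad/s): [2.39, 2.39, 3.01, 3.14, 3.14, 3.14].

INTERFACE

Orientations are given as a unit quaternion [w, x, y, z].
In Python, from rig import ctrl, optics gives the robot as it stands. The module is installed in compiled form; this text tells all that it offers.
- The arm moves only by the shell command python3 -m handwheel 'ROWS' [FORCE]. ROWS is JSON, a list that holds one entry, the list of rows, each a list of 5 numbers: the gripper command: -1 is fully open, 1 is shut, values between are in proportion, then the shift along the world's x, y, z in units of 50 mm (1.0 is 50 mm), then the turn about the world's z in units of 8 degrees (1.0 is 8 degrees). In form: [[[gripper, tx, ty, tz, twist], ...]]. A call has 1 to 10 rows; each row shifts and turns the commanded pose from where the row before left it; what a row does not reach is not made up. A row lasts 1/10 s, in which the tool goes at most 50 mm and 8.59 degrees, less where a joint would pass 70% of its speed; a pose out of reach is approached as far as the arm can. A call is refused whole if a number of a shift passes 1 or a number of a turn 1, either way. A call with a gripper value outside its range is refused whole. The fingers move at their own pace and stop on an object; FORCE is the grip in N (left out, the last holds). Time passes only in rows, so rows that do not move let the fingers close. It gives the time, the measured TCP pose, the force, the opening and the grip force at its end, in the units of the state.
- ctrl.sense(): the state, without advancing time (a new reading comes with each control period).
- optics.capture(name): name is "scene" or "side" or "wrist"; returns a dict with "img" (480x640x3 uint8, blue, green, red), "K" (3x3 intrinsics, pixels), "dist_coeffs" ([k1, k2, p1, p2, k3] as OpenCV has them; the pictures are not rectified), "R" (3x3) and "t" (3): a world point X has camera coordinates R X + t. Camera axes: x right, y down, z forward; pixel columns grow to the right and rows downward; lengths in mm; the calibration is good to about 2 mm. A picture is of the moment at which its call begins. There is no depth.
- ctrl.finish_job(): hands the job in; it is judged then, once.
The state is a dict: "time_s": time; "joints": joint angles; "dq": joint speeds; "tau": joint torques, N m; "eef_pos": TCP position; "ee_rot": TCP orientation; "force": force on the tool from outside, world axes, zero at the start; "wrist_torque": the same for the moment, N m; "grip_width": opening from 0.0 (shut) to 1.0 (fully open); "grip_force": force on a finger pad.
Only numpy, scipy, OpenCV 4.12 (cv2) and the standard library are available. Lean on these libraries where they do the work, as an engineer would, in place of code of your own. Each camera call takes 0.05 s, during which the arm holds its last target. There are 200 camera calls.

TASK

Pull the rack's sliding shelf out to its stop, slide the tray with its printing block straight off the printing bed, across the gap and onto the shelf until it sits squarely against the shelf's back lip, then push the shelf fully home again. Keep the tray level all the way: slide it, never lift it or let it dip into the gap, and keep the block in it. Leave the jar, bottle, squeegee and pot where they stand.

Things in the scene. Friction and masses are not known exactly. Their poses are not given: they have to be found in the camera images.
- rack: White wire drying rack, fixed, 242 mm deep (x), 290 wide (y), 238 high, open in front. Origin on the table under the middle of its front plane; x points horizontally INTO the rack (the way tray and shelf go in), y to the left when looking in, z up. One upper deck of wires, underside at z = 228 mm, overhangs the front by 60 mm (over rack x -60 to 242, y -146 to 146 mm).
- deck_edge (a point): Middle of the upper deck's front edge, underside (rack x = -60, y = 0, z = 228 mm). Axes as rack. The closed shelf's handle, and the rear of the tray when home on the pulled-out shelf, lie under the deck: lean the tool back about 35 to 45 degrees from vertical (gripper out in front, fingers pointing down and into the rack).
- shelf (a joint): How far the rack's grey shelf is pulled out, m: 0 = home, 0.090 = at its stop; starts at 0 to 0.015. Slides along rack -x with about 6 N friction and stays where left. Board 230 mm deep, 260 wide, 8 thick, top at z = 78 mm (2 mm below the bed's), no side or front lips, a 17 mm high back lip; when home its front edge is at rack x = 0.
- shelf_handle (a point): Grip point on the shelf's handle, moves with the shelf. Upright wooden post 18 mm wide (rack y), 22 thick (rack x), z = 70 to 128 mm; this point is on its axis at z = 112 mm, 40 mm in front of the shelf's front edge and at rack y = -110 mm (right of the tray's path). A low bracket joins it to the shelf; both sides are free for a pinch across its width.
- shelf_front (a point): Middle of the shelf's front edge, on its top surface (rack y = 0); moves with the shelf. Axes as the rack. The front face of the shelf's back lip lies 224 mm behind it, so a tray home against the lip has its centre at x = 139 mm here.
- bed: Printing bed: fixed aluminium plate on a grey plinth, 220 mm long (x), 150 wide (y), top at z = 80 mm. Origin on the table under its centre; axes within 0.03 rad of the rack's. In front of the rack: with the shelf at its stop a gap of 40 to 60 mm is left between bed and shelf, with the shelf home 130 to 150 mm.
- tray: Loose open plywood tray, 170 mm long (x), 130 mm wide (y), 35 mm high, walls and floor 6 mm, about 0.25 to 0.5 kg, standing on the bed. Origin at the centre of its underside (its underside is at z = 80 mm on the bed); x along its length, towards the rack, within about 0.15 rad.
- block: Loose printing block lying in the tray: dark wood with a black lino face, 80 x 60 x 24 mm, about 0.1 kg. Origin at the centre of its underside, z up. It may shift inside the tray.
- ink_jar: Bystander: jar, 72 mm across, 85 mm high, origin at the centre of its base.
- ink_bottle: Bystander: black bottle, 56 mm across, 160 mm high, origin at the centre of its base.
- squeegee: Bystander: squeegee standing on its wooden grip, 30 mm (x) x 180 mm (y), 85 mm high, origin at the centre of its base.
- pot: Bystander: white ceramic pot, 84 mm across, 95 mm high, origin at the centre of its base.
Things that resemble listed ones, but are neither listed nor needed, are in the scene too. Leave any green look-alike of the tray alone.

How it is judged:
By the outcome, as a careful person would: the job done as asked, in the order asked, and still so for the second after the job is handed in, with the robot touching nothing.
It also fails if it takes over 58 s, if anything falls off the work surface, if the arm or the gripper's body presses on something with over 40 N, if the wrist force passes 120 N, or if a joint passes its speed limit or range.

## Working session

There is one attempt and no reset: what is moved stays moved. The work goes in short steps, Python scripts to look and compute and a shell command to move; the robot and the scene stay as the last step left them, time stands still between calls to the robot, and variables do not carry over. Pictures are saved under pics/ and viewed, at most 10 in all, crops included, and the job is handed in when it is done.

```bash
mkdir -p pics; ls
python3 - <<'E'
from rig import ctrl, optics
import cv2,pickle
d={}
for n in ("scene","side","wrist"):
    c=optics.capture(n); d[n]=c; cv2.imwrite(f"pics/{n}0.png",c["img"])
    print(n,c["K"].tolist() if hasattr(c["K"],'tolist') else c["K"],c["dist_coeffs"],c["R"],c["t"])
pickle.dump(d,open("c0.pkl","wb"))
print(ctrl.sense())
E
```

```text
pics
scene [[501.819118886483, 0.0, 322.2802852658755], [0.0, 501.819118886483, 235.79060359969668], [0.0, 0.0, 1.0]] [-0.07893177  0.          0.          0.          0.        ] [[-0.84887484  0.5285903   0.00194967]
 [ 0.41714328  0.67215588 -0.61171722]
 [-0.32465827 -0.51845806 -0.79107411]] [ 447.74117795 -145.98912546 1797.56601472]
side [[440.08951037554766, 0.0, 315.466634464494], [0.0, 440.08951037554766, 235.731469969106], [0.0, 0.0, 1.0]] [-0.07277834  0.          0.          0.          0.        ] [[ 0.93868686 -0.34450537 -0.01352903]
 [-0.24384065 -0.63563726 -0.73246639]
 [ 0.24373905  0.6908555  -0.68066875]] [-529.53347009  260.10075154  965.11272484]
wrist [[342.0182834661226, 0.0, 320.4439561947737], [0.0, 342.0182834661226, 237.6772891117681], [0.0, 0.0, 1.0]] [-0.05493846  0.          0.          0.          0.        ] [[ 3.72672488e-01  9.27962939e-01 -2.04831011e-05]
 [ 8.82717801e-01 -3.54495107e-01  3.08451783e-01]
 [ 2.86224561e-01 -1.14969574e-01 -9.51239979e-01]] [-524.45123063  -40.53718965  379.31103979]
{'time_s': 0.15, 'joints': array([ 9.64582322e-01,  3.13291801e-01,  1.49826095e+00,  1.31924382e-05,
        1.33101575e+00, -2.23420651e-01]), 'dq': array([ 7.49587032e-06, -1.46932610e-03, -3.14198056e-03, -6.47033396e-04,
        5.25139131e-04, -5.17670338e-04]), 'tau': array([ 1.12413283e-03, -4.12365103e+01, -2.59796387e+01, -1.90317292e-04,
        3.25895031e-03,  2.31020238e-05]), 'eef_pos': array([195.99687802, 486.82880029, 230.88233472]), 'ee_rot': array([-2.02507821e-04,  1.90231772e-01,  9.81739087e-01, -4.43961001e-04]), 'force': array([ 0.32532274,  0.22813559, -0.85503694]), 'wrist_torque': array([-0.02328834, -0.05519462,  0.0388431 ]), 'grip_force': 0.0, 'grip_width': 0.9959746826363644}
```

View pics/scene0.png

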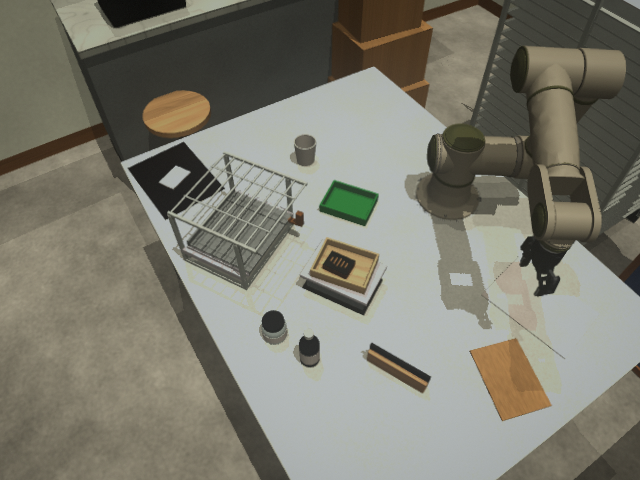

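View pics/side0.png

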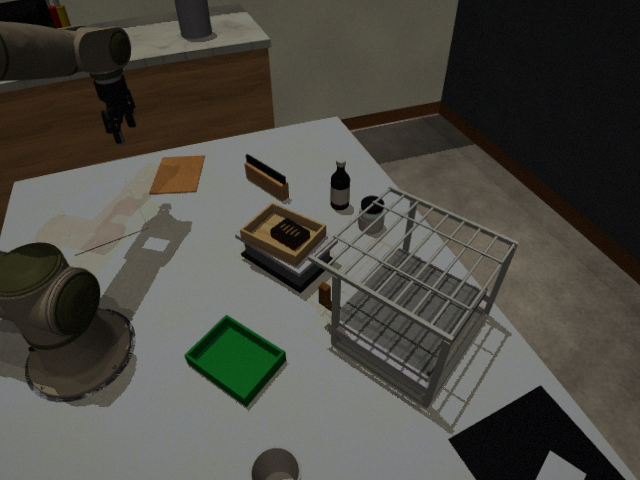

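Scene view: tray (345,263) on the bed (342,275), rack around (240,220), handle (298,217). The green look-alike is at (348,202). Side view: tray (284,233), handle (325,295), rack (420,290). I'll zoom in for corner picks.

```bash
cat > h.py <<'E'
import numpy as np,cv2,pickle
def ray(c,uv):
    p=cv2.undistortPoints(np.array([[uv]],float),c["K"],c["dist_coeffs"])[0,0]
    R=np.array(c["R"]);t=np.array(c["t"]).ravel()
    return -R.T@t, R.T@np.array([p[0],p[1],1.])
def onz(c,uv,z):
    o,d=ray(c,uv); return o+d*(z-o[2])/d[2]
def tri(c1,u1,c2,u2):
    o1,d1=ray(c1,u1);o2,d2=ray(c2,u2)
    s=np.linalg.lstsq(np.c_[d1,-d2],o2-o1,rcond=None)[0]
    a,b=o1+d1*s[0],o2+d2*s[1]; return (a+b)/2,np.linalg.norm(a-b)
def proj(c,X):
    return cv2.projectPoints(np.array(X,float).reshape(-1,3),cv2.Rodrigues(np.array(c["R"]))[0],np.array(c["t"]),c["K"],c["dist_coeffs"])[0][:,0]
E
python3 - <<'E'
import pickle,cv2
d=pickle.load(open("c0.pkl","rb"))
cv2.imwrite("pics/sc.png",cv2.resize(d["scene"]["img"][145:320,160:393],None,fx=3.43,fy=3.43,interpolation=cv2.INTER_CUBIC))
cv2.imwrite("pics/sd.png",cv2.resize(d["side"]["img"][180:412,220:530],None,fx=2.58,fy=2.58,interpolation=cv2.INTER_CUBIC))
E
```

```text
(no output)
```

View pics/sc.png

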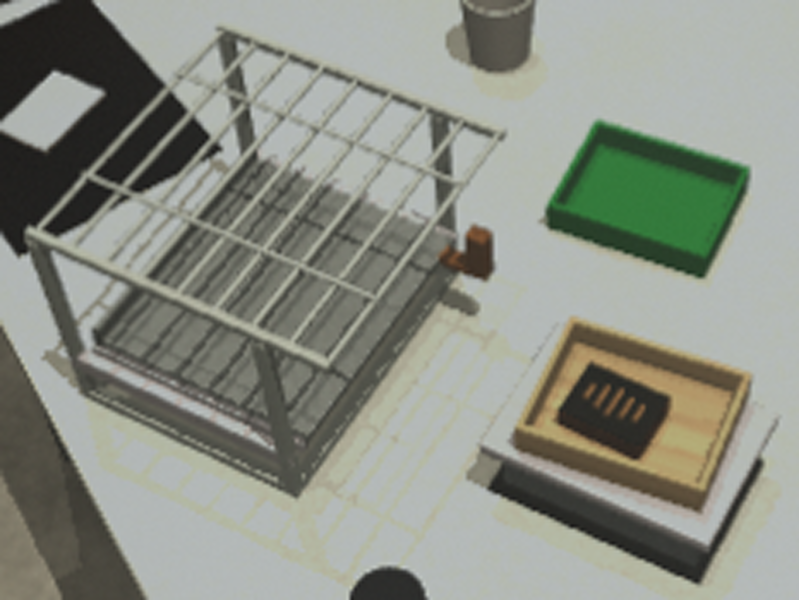

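View pics/sd.png

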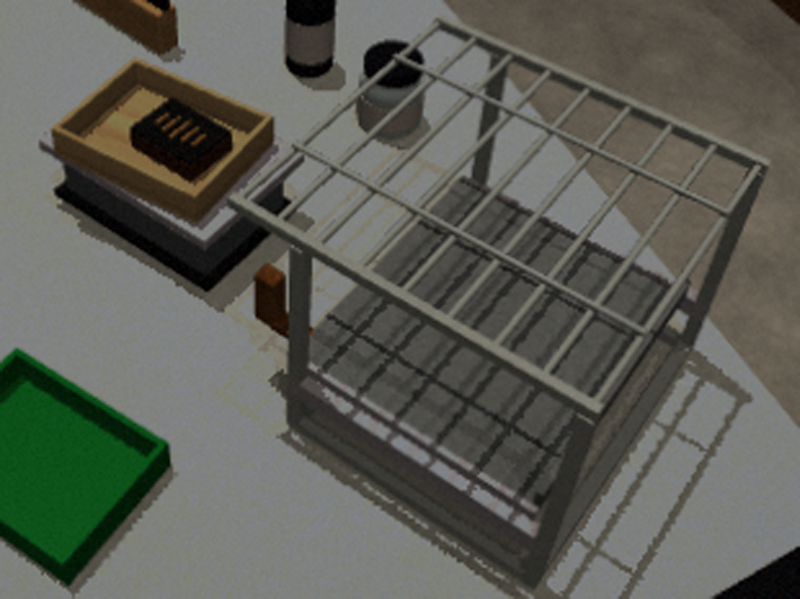

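Run:
```python
from h import *
d=pickle.load(open("c0.pkl","rb")); S,D=d["scene"],d["side"]
s=lambda u,v:(160+u/3.43-.35,145+v/3.43-.35)
q=lambda u,v:(220+u/2.58-.3,180+v/2.58-.3)
np.set_printoptions(precision=1,suppress=True)
P={}
for n,a,b,z in [("deckFR",(503,134),(236,199),238),("deckFL",(331,363),(437,21),238),("deckBR",(225,31),(598,410),238),("deckBL",(30,234),(766,162),238),
 ("handtop",(481,235),(270,270),128),("trayA",(575,321),(205,217),115),("trayB",(750,377),(53,132),115),("trayC",(703,507),(136,61),115),("trayD",(516,433),(273,121),115),
 ("bed1",(778,415),(41,144),80),("bed2",(707,545),None,80),("bed3",(483,448),(303,154),80),("bedr",(556,325),(206,243),80),("blk",(614,410),(183,139),110)]:
    x=onz(S,s(*a),z); print(n,z,x[:2],end=' ')
    if b:
        y=onz(D,q(*b),z); t,e=tri(S,s(*a),D,q(*b)); print(y[:2],t,e)
    else: print()
```

```text
deckFR 238 [ 512.  -116.3] [ 512.8 -125.3] [ 512.2 -120.4  233.9] 4.338510310698411
deckFL 238 [753.7  25. ] [752.6  17.7] [753.9  22.  234.6] 2.292036700306008
deckBR 238 [ 663.1 -365.1] [ 661.8 -380. ] [ 663.  -375.2  230.6] 6.019616274123035
deckBL 238 [ 907.8 -227.7] [ 908.  -234.6] [ 908.8 -232.   235.1] 3.644117958368329
handtop 128 [ 542.8 -109. ] [ 545.6 -110.2] [ 544.2 -109.5  128. ] 3.089918584312626
trayA 115 [517.2  12. ] [518.2 -22.3] [516.6  -2.   96.8] 14.617421804679292
trayB 115 [420.6 144.1] [417.9 135.2] [418.3 141.3 109.8] 0.6315262967400489
trayC 115 [530.6 230.7] [522.1 210.8] [525.5 225.3 103.2] 0.4342209065949852
trayD 115 [623.5  86.8] [619.6  74.5] [621.9  82.4 107.9] 1.4809436604778314
bed1 80 [406.3 172. ] [407.2 161.7] [405.9 168.9  74.7] 4.266720639411005
bed2 80 [534.6 246.6] 
bed3 80 [644.4  64.7] [643.7  55.6] [644.4  61.2  75. ] 3.254210665379821
bedr 80 [519.8 -15.7] [518.1 -21.2] [518.7 -18.1  76.5] 0.5811757216070627
blk 110 [538. 108.] [532.5  86.5] [534.6 100.5  97.5] 3.2414399713842226
```

Measured in the world frame:
- **Rack:** x-axis about -59.5°, origin about (663,-97).
- **Handle:** (544,-110,128), so the shelf is about 9 mm out.
- **Bed:** centre about (526,113).
- **Tray:** centre about (521,111), yaw about -54.5°. Sizes agree to within about 5 %.

The move rows cannot command a tilt. I'll test what the arm does beyond its reach, in free air, since that may lean the tool.

```bash
python3 -m handwheel '[[[-1,0.3,0.9,0.4,0],[-1,0.3,0.9,0.4,0],[-1,0.3,0.9,0.4,0],[-1,0.3,0.9,0.4,0],[-1,0.3,0.9,0.4,0],[-1,0.3,0.9,0.4,0],[-1,0.3,0.9,0.4,0],[-1,0.3,0.9,0.4,0]]]'
cat > st.py <<'E'
from rig import ctrl
import numpy as np
from scipy.spatial.transform import Rotation as Ro
s=ctrl.sense(); q=np.array(s["ee_rot"]); M=Ro.from_quat(np.r_[q[1:],q[0]]).as_matrix()
np.set_printoptions(precision=3,suppress=True)
print("t",round(s["time_s"],2),"tcp",s["eef_pos"].round(1),"ty",M[:,1],"tz",M[:,2],"F",s["force"].round(1),"gw",round(s["grip_width"],2),"gf",round(s["grip_force"],1)); print("j",s["joints"])
p=np.array(s["eef_pos"][:2])-[662.8,-97.2]
print("rack xy",p@[.5075,-.8616],p@[.8616,.5075])
E
python3 st.py
```

```text
time_s: 0.95
eef_pos: [269.9, 713.4, 318.1]
ee_rot: [0.003, 0.19, 0.981, 0.024]
force: [0.2, -0.5, -0.7]
grip_width: 0.995
grip_force: 0.0
t 0.95 tcp [269.9 713.4 318.1] ty [0.373 0.926 0.048] tz [ 0.015  0.045 -0.999] F [ 0.2 -0.5 -0.7] gw 0.99 gf 0.0
j [ 1.053  0.968  0.192  0.01   1.935 -0.131]
rack xy -897.8499052051104 72.87112237967698
```

```bash
python3 -m handwheel '[[[-1,0.3,0.9,0,0],[-1,0.3,0.9,0,0],[-1,0.3,0.9,0,0],[-1,0.3,0.9,0,0]]]' >/dev/null; python3 st.py;  python3 -m handwheel '[[[-1,0,-0.5,0,0],[-1,0,-0.5,0,0],[-1,0,-0.5,0,0],[-1,0,-0.5,0,0]]]' >/dev/null; python3 st.py
```

```text
t 1.35 tcp [282.4 766.  264.8] ty [0.369 0.916 0.157] tz [ 0.056  0.147 -0.988] F [-0.2 -0.4  0.8] gw 1.0 gf 0.0
j [ 1.068  1.045  0.186  0.023  1.754 -0.115]
rack xy -936.7668053879113 110.33353814486505
t 1.75 tcp [282.7 669.5 266. ] ty [0.369 0.916 0.157] tz [ 0.056  0.146 -0.988] F [0.3 1.6 0.9] gw 1.0 gf 0.0
j [ 0.999  0.686  0.844  0.032  1.458 -0.19 ]
rack xy -853.4600603979881 61.581862379227495
```

The tilt gained out of reach is kept, because the commanded pose follows the pose actually reached. So pushing out gently builds the lean, and a twist about z can then set its direction.

```bash
python3 -m handwheel '[[[-1,0.3,0.8,0.3,0],[-1,0.3,0.8,0.3,0],[-1,0.15,0.4,0.2,0],[-1,0.15,0.4,0.2,0],[-1,0.15,0.4,0.2,0],[-1,0.15,0.4,0.2,0]]]' >/dev/null; python3 st.py;  python3 -m handwheel '[[[-1,0.15,0.4,0.2,0],[-1,0.15,0.4,0.2,0],[-1,0.15,0.4,0.2,0],[-1,0.15,0.4,0.2,0],[-1,0.15,0.4,0.2,0],[-1,0.15,0.4,0.2,0]]]' >/dev/null; python3 st.py
```

```text
t 2.35 tcp [311.6 750.1 301.2] ty [0.366 0.909 0.199] tz [ 0.072  0.186 -0.98 ] F [ 0.1 -0.5  0. ] gw 1.0 gf 0.0
j [ 1.022  1.     0.187  0.036  1.757 -0.156]
rack xy -908.2252148498418 127.40649011054722
t 2.95 tcp [314.4 767.9 307. ] ty [0.36  0.893 0.271] tz [ 0.099  0.252 -0.963] F [-1.   0.5  0.3] gw 1.0 gf 0.0
j [ 1.027  0.997  0.188  0.046  1.686 -0.149]
rack xy -922.1873043658211 138.82747749696708
```

```bash
python3 -m handwheel '[[[-1,0.3,0.9,0.4,0],[-1,0.3,0.9,0.4,0],[-1,0.3,0.9,0.4,0],[-1,0.3,0.9,0.4,0],[-1,0.3,0.9,0.4,0],[-1,0.3,0.9,0.4,0],[-1,0.3,0.9,0.4,0],[-1,0.3,0.9,0.4,0]]]' >/dev/null; python3 st.py;  python3 -m handwheel '[[[-1,0.3,0.9,0.2,0],[-1,0.3,0.9,0.2,0],[-1,0.3,0.9,0.2,0],[-1,0.3,0.9,0.2,0],[-1,0.3,0.9,0.2,0],[-1,0.3,0.9,0.2,0]]]' >/dev/null; python3 st.py
```

```text
t 3.75 tcp [317.1 828.7 320.6] ty [0.329 0.813 0.481] tz [ 0.176  0.448 -0.877] F [-0.4  0.7  0.3] gw 1.0 gf 0.0
j [ 1.054  1.009  0.188  0.069  1.448 -0.125]
rack xy -973.1697776992668 172.06649841027533
t 4.35 tcp [327.4 884.5 289.3] ty [0.297 0.731 0.614] tz [ 0.222  0.573 -0.789] F [-0.4 -0.6 -0.4] gw 0.99 gf 0.0
j [ 1.071  1.079  0.188  0.085  1.219 -0.12 ]
rack xy -1016.0497463845707 209.1838729225905
```

Lean is 38°, but the closing line lies in the lean plane. I want it across the rack, both to pinch the handle and to push the tray at two points. So I turn half round, undo the lean, set the twist properly and lean again.

```bash
python3 -m handwheel '[[[-1,-0.2,-0.6,0.2,1],[-1,-0.2,-0.6,0.2,1],[-1,-0.3,-0.6,0.2,1],[-1,-0.4,-0.6,0.2,1],[-1,-0.4,-0.6,0,1],[-1,-0.4,-0.6,0,1],[-1,-0.4,-0.6,0,1],[-1,-0.4,-0.6,0,1],[-1,-0.4,-0.6,0,1],[-1,-0.4,-0.6,0,1]]]' >/dev/null; python3 st.py;  python3 -m handwheel '[[[-1,-0.3,0,0,1],[-1,-0.3,0,0,1],[-1,-0.3,0,0,1],[-1,-0.3,0,0,1],[-1,-0.3,0,0,1],[-1,-0.3,0,0,1],[-1,-0.3,0,0,1],[-1,-0.3,0,0,1],[-1,-0.3,0,0,1],[-1,-0.3,0,0,1]]]' >/dev/null; python3 st.py
```

```text
t 5.35 tcp [155.  591.4 327.6] ty [-0.659  0.438  0.611] tz [-0.513  0.332 -0.791] F [-0.   0.7 -0.8] gw 1.0 gf 0.0
j [ 0.856  0.416  1.241  0.65   1.588 -1.725]
rack xy -850.9995310738468 -88.03192582430077
t 6.35 tcp [  5.  592.9 327.1] ty [-0.547 -0.573  0.61 ] tz [-0.415 -0.448 -0.792] F [ 0.5 -0.4 -0. ] gw 1.0 gf 0.0
j [ 1.252  0.775  0.661  0.343  2.287 -2.553]
rack xy -928.4322864305844 -216.5586472675248
```

The remaining change is one tilt of about 51° about a horizontal axis, from a push-out at azimuth about 98°. After one -8° twist that is nearly straight along +y from here.

```bash
python3 -m handwheel '[[[-1,0,0.9,0.2,-1],[-1,0,0.9,0.2,0],[-1,0,0.9,0.2,0],[-1,0,0.9,0.2,0],[-1,0,0.9,0.2,0],[-1,0,0.9,0.2,0],[-1,0,0.9,0.2,0],[-1,0,0.9,0.2,0]]]' >/dev/null; python3 st.py;  python3 -m handwheel '[[[-1,0,0.9,0.3,0],[-1,0,0.9,0.3,0],[-1,0,0.9,0.3,0],[-1,0,0.9,0.3,0],[-1,0,0.9,0.3,0],[-1,0,0.9,0.3,0]]]' >/dev/null; python3 st.py
```

```text
t 7.15 tcp [-29.7 702.3 303.6] ty [-0.641 -0.52   0.564] tz [-0.503 -0.271 -0.821] F [-0.4 -0.9 -0.1] gw 1.0 gf 0.0
j [ 1.294  1.05   0.187  0.565  2.272 -2.207]
rack xy -1040.247214430507 -190.9110495065069
t 7.75 tcp [-56.8 739.6 298.4] ty [-0.671 -0.532  0.516] tz [-0.534 -0.136 -0.835] F [0.1 0.1 1.4] gw 1.0 gf 0.0
j [ 1.319  1.052  0.188  0.602  2.12  -2.165]
rack xy -1086.1685331848048 -195.34124891961295
```

```bash
cat >> st.py <<'E'
u=M@[-.61,0,-.79]; print("u az",np.degrees(np.arctan2(u[1],u[0])).round(1),"ang",np.degrees(np.arccos(u[2])).round(1),"tcp az",np.degrees(np.arctan2(s["eef_pos"][1],s["eef_pos"][0])).round(1),"tz az",np.degrees(np.arctan2(M[1,2],M[0,2])).round(1))
E
python3 st.py | tail -1; python3 -m handwheel '[[[-1,0,0.9,0.3,0],[-1,0,0.9,0.3,0],[-1,0,0.9,0.3,0],[-1,0,0.9,0.3,0],[-1,0,0.9,0.3,0],[-1,0,0.9,0.3,0],[-1,0,0.9,0.3,0],[-1,0,0.9,0.3,0]]]' >/dev/null; python3 st.py
```

```text
u az 80.1 ang 39.0 tcp az 94.4 tz az -165.7
t 8.55 tcp [-84.3 794.4 296.1] ty [-0.717 -0.535  0.448] tz [-0.562  0.064 -0.824] F [0.7 0.8 0.7] gw 1.0 gf 0.0
j [ 1.345  1.058  0.187  0.637  1.9   -2.131]
rack xy -1147.3583972375343 -191.1869977701167
u az 67.4 ang 30.4 tcp az 96.1 tz az 173.5
```

```bash
python3 -m handwheel '[[[-1,0.3,0.3,0.3,1],[-1,0.3,0.3,0.3,1],[-1,0.3,0.9,0.3,0],[-1,0.3,0.9,0.3,0],[-1,0.3,0.9,0.3,0],[-1,0.3,0.9,0.3,0],[-1,0.3,0.9,0.3,0],[-1,0.3,0.9,0.3,0],[-1,0.3,0.9,0.3,0]]]' >/dev/null; python3 st.py
```

```text
t 9.45 tcp [  0.7 802.  296.1] ty [-0.625 -0.708  0.33 ] tz [-0.577  0.133 -0.806] F [-0.2 -0.4 -0.6] gw 1.0 gf 0.0
j [ 1.231  1.064  0.188  0.668  1.892 -2.445]
rack xy -1110.7933138066119 -114.08764842121532
u az 67.1 ang 20.5 tcp az 89.9 tz az 167.0
```

```bash
python3 -m handwheel '[[[-1,0.6,0.3,0.3,0],[-1,0.6,0.3,0.3,0],[-1,0.6,0.7,0.3,0],[-1,0.5,0.9,0.3,0],[-1,0.5,0.9,0.3,0],[-1,0.4,0.9,0.3,0],[-1,0.4,0.9,0.3,0],[-1,0.4,0.9,0.3,0],[-1,0.4,0.9,0.3,0]]]' >/dev/null; python3 st.py
```

```text
t 10.35 tcp [119.7 827.2 303.6] ty [-0.713 -0.671  0.205] tz [-0.543  0.344 -0.766] F [ 0.2 -0.3 -0.6] gw 1.0 gf 0.0
j [ 1.085  1.068  0.187  0.712  1.761 -2.553]
rack xy -1072.0661195655837 1.2256286967808965
u az 39.1 ang 12.4 tcp az 81.8 tz az 147.7
```

```bash
python3 -m handwheel '[[[-1,0.6,0.5,0.3,1],[-1,0.6,0.7,0.3,0],[-1,0.6,0.8,0.2,0],[-1,0.6,0.8,0.2,0],[-1,0.6,0.8,0.2,0],[-1,0.6,0.8,0.2,0],[-1,0.6,0.8,0.2,0],[-1,0.6,0.8,0.2,0]]]' >/dev/null; python3 st.py
```

```text
t 11.15 tcp [226.9 831.3 278.9] ty [-0.719 -0.692  0.064] tz [-0.517  0.471 -0.715] F [-0.1  1.2  0.4] gw 1.0 gf 0.0
j [ 0.957  1.116  0.188  0.772  1.676 -2.775]
rack xy -1021.1688846418056 95.62831854345988
u az -17.0 ang 8.3 tcp az 74.7 tz az 137.7
```

Lean is 44° with only 4° of roll, which is good. Now I turn it towards the rack while travelling high to a spot in front of the handle.

```bash
python3 -m handwheel '[[[-1,0,-0.7,0.1,-1],[-1,0,-0.7,0.1,-1],[-1,0.1,-0.7,0.1,-1],[-1,0.2,-0.7,0.1,-1],[-1,0.2,-0.7,0,-1],[-1,0.2,-0.7,0,-1],[-1,0.2,-0.7,0,-1],[-1,0.2,-0.7,0,-1],[-1,0.2,-0.7,0,-1],[-1,0.2,-0.7,0,-1]]]' >/dev/null; python3 st.py; python3 -m handwheel '[[[-1,0.2,-0.7,0,-1],[-1,0.2,-0.7,0,-1],[-1,0.2,-0.7,0,-1],[-1,0.2,-0.7,0,-1],[-1,0.2,-0.7,0,-1],[-1,0.2,-0.7,0,-1],[-1,0.2,-0.7,0,-1],[-1,0.2,-0.7,0,-1],[-1,0.2,-0.7,0,-1],[-1,0.2,-0.7,0,-1]]]' >/dev/null; python3 st.py
```

```text
t 12.15 tcp [304.4 530.1 299.4] ty [-0.891  0.449  0.068] tz [ 0.274  0.651 -0.708] F [ 0.7  0.1 -0.1] gw 1.0 gf 0.0
j [ 0.727  0.114  1.764  0.562  0.607 -2.278]
rack xy -722.3433706645966 9.566992128321042
u az -88.4 ang 8.8 tcp az 60.1 tz az 67.1
t 13.15 tcp [403.1 183.9 299.3] ty [0.274 0.959 0.069] tz [ 0.69  -0.145 -0.709] F [0.8 0.6 0.4] gw 1.0 gf 0.0
j [ 0.396 -0.17   2.037 -0.668  0.703 -0.476]
rack xy -373.9316624309749 -81.08623058299844
u az -166.6 ang 8.8 tcp az 24.5 tz az -11.9
```

```bash
python3 -m handwheel '[[[-1,0.27,-0.63,0,-1],[-1,0.27,-0.63,0,-1],[-1,0.27,-0.63,0,-1],[-1,0.27,-0.63,-0.3,-1],[-1,0.27,-0.63,-0.4,-1],[-1,0.27,-0.63,-0.4,-0.6],[-1,0,0,-0.4,0],[-1,0,0,0,0]]]' >/dev/null; python3 st.py
python3 - <<'E'
from rig import optics
import cv2,pickle
d={n:optics.capture(n) for n in("wrist","scene","side")}
pickle.dump(d,open("c1.pkl","wb"))
im=d["wrist"]["img"]; cv2.imwrite("pics/w1.png",im)
E
```

```text
t 13.95 tcp [483.3  -4.5 221.4] ty [0.869 0.491 0.065] tz [ 0.385 -0.587 -0.712] F [0.1 0.5 0.3] gw 1.0 gf 0.0
j [ 0.075  0.159  1.933 -0.94   0.864  0.158]
rack xy -170.96033084684132 -107.58443663172957
u az 147.9 ang 8.5 tcp az -0.5 tz az -56.7
```

View pics/w1.png

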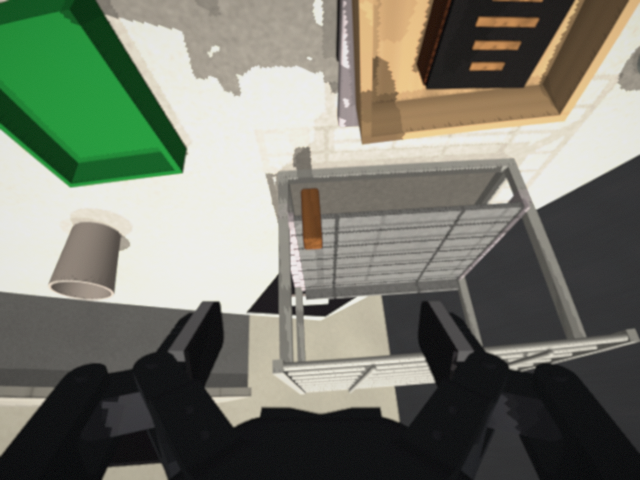

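The wrist view shows the handle post, top end at (313,244) and foot at (310,190), nearly centred between the fingers. The tray's front corners are at (365,140) and (562,122), and the deck's front edge runs (278,368)–(635,338).

Run:
```python
from h import *
d=pickle.load(open("c1.pkl","rb")); W=d["wrist"]
O=np.array([662.8,-97.2]);B=np.array([[.5075,-.8616],[.8616,.5075]])
for n,uv,z in [("post top",(313,243),128),("deckFR",(278,368),228),("deckFL",(635,338),228),("trayFR",(365,141),115),("trayFL",(562,122),115)]:
    x=onz(W,uv,z); print(n,x.round(1),"rack",(B@(x[:2]-O)).round(1))
```

```text
post top [ 542.5 -110.6  128. ] rack [ -49.5 -110.4]
deckFR [ 532.3 -169.5  228. ] rack [  -4.  -149.1]
deckFL [844.7  -2.9 228. ] rack [ 11.  204.6]
trayFR [517.7   6.4 115. ] rack [-162.9  -72.5]
trayFL [622.2  78.1 115. ] rack [-171.7   54. ]
```

```bash
python3 -m handwheel '[[[-1,0.34,-0.62,-0.8,0],[-1,0.34,-0.62,-0.8,0],[-1,0,0,-0.74,0],[-1,0.2,-0.34,0,0],[-1,0.2,-0.34,0,0],[-1,0.2,-0.35,0,0],[-1,0,0,0,0]]]' >/dev/null; python3 st.py
python3 - <<'E'
from rig import optics
import cv2,pickle
d={n:optics.capture(n) for n in("wrist","scene","side")}
pickle.dump(d,open("c2.pkl","wb"))
a=d["wrist"]["img"]; b=cv2.resize(d["side"]["img"][200:360,220:433],None,fx=3,fy=3)
cv2.imwrite("pics/w2.png",cv2.resize(cv2.hconcat([a,b]),(800,300)))
E
```

```text
t 14.8 tcp [ 548.8 -113.1  117.7] ty [0.87  0.489 0.068] tz [ 0.385 -0.586 -0.713] F [-0.6 -0.3  1.1] gw 1.0 gf 0.0
j [-0.18   0.415  1.92  -1.23   0.569  0.341]
rack xy -44.103887305639546 -106.28091205656773
u az 149.3 ang 8.5 tcp az -11.6 tz az -56.7
```

View pics/w2.png

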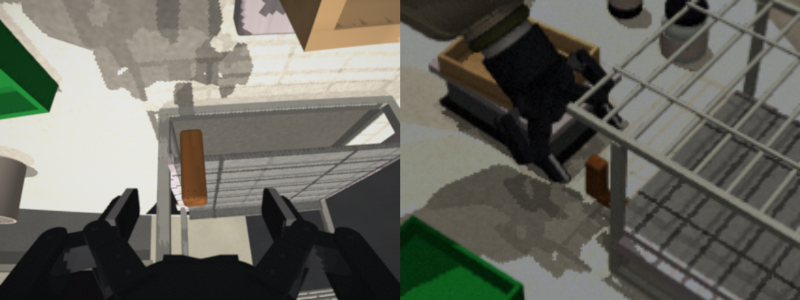

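The fingers straddle the post, which sits mid-gap. The arm stopped at z 118 because joint 4 is at its range end. Small down steps may trade off some lean, which is wanted anyway.

```bash
python3 -m handwheel '[[[-1,-0.05,-0.05,-0.3,0],[-1,0,0,-0.3,0],[-1,0,0,-0.3,0]]]' >/dev/null; python3 st.py
```

```text
t 15.25 tcp [ 553.7 -109.7   86.3] ty [0.875 0.481 0.053] tz [ 0.36  -0.572 -0.737] F [1.2 0.1 0.1] gw 1.0 gf 0.0
j [-0.175  0.483  1.901 -1.232  0.56   0.368]
rack xy -44.619751940563965 -100.29089996806596
u az 151.5 ang 6.7 tcp az -11.2 tz az -57.9
```

```bash
python3 -m handwheel '[[[-1,-0.16,-0.1,0.26,0],[-1,0,0,0,0]]]' >/dev/null; python3 st.py;  python3 -m handwheel '[[[1,0,0,0,0],[1,0,0,0,0],[1,0,0,0,0],[1,0,0,0,0],[1,0,0,0,0],[1,0,0,0,0]]]' 40 >/dev/null; python3 st.py
```

```text
t 15.45 tcp [ 545.7 -115.2  100.3] ty [0.875 0.481 0.054] tz [ 0.36  -0.573 -0.736] F [-0.2 -0.8 -0.2] gw 1.0 gf 0.0
j [-0.19   0.442  1.919 -1.204  0.558  0.322]
rack xy -43.92075322493944 -110.01532755372835
u az 151.4 ang 6.7 tcp az -11.9 tz az -57.8
t 16.05 tcp [ 545.2 -115.3  100.2] ty [0.875 0.481 0.052] tz [ 0.359 -0.574 -0.736] F [-2.9  0.4  2. ] gw 0.21 gf 38.9
j [-0.19   0.442  1.92  -1.205  0.56   0.322]
rack xy -44.07309913680297 -110.53755338480933
u az 150.4 ang 6.7 tcp az -11.9 tz az -58.0
```

```bash
python3 -m handwheel '[[[1,-0.15,0.26,0,0],[1,-0.15,0.26,0,0],[1,-0.15,0.26,0,0],[1,-0.15,0.26,0,0],[1,-0.1,0.17,0,0]]]' >/dev/null; python3 st.py
```

```text
t 16.55 tcp [509.7 -54.9 100.2] ty [0.876 0.48  0.051] tz [ 0.358 -0.575 -0.736] F [ 1.5 -6.7 -1.8] gw 0.2 gf 40.2
j [-0.059  0.398  1.995 -1.202  0.634  0.433]
rack xy -114.16445091524427 -110.39798302830116
u az 149.8 ang 6.7 tcp az -6.1 tz az -58.1
```

```bash
python3 -m handwheel '[[[1,-0.06,0.1,0,0],[1,-0.06,0.1,0,0],[1,0,0,0,0]]]' >/dev/null; python3 st.py
```

```text
t 16.85 tcp [503.9 -44.9 100.2] ty [0.876 0.48  0.052] tz [ 0.359 -0.574 -0.736] F [-5.2 -0.6  4.2] gw 0.21 gf 43.3
j [-0.035  0.392  2.005 -1.197  0.647  0.449]
rack xy -125.72345497305976 -110.36570524569368
u az 150.0 ang 6.7 tcp az -5.1 tz az -58.0
```

```bash
python3 -m handwheel '[[[1,-0.05,0.09,0,0],[1,0,0,0,0]]]' >/dev/null; python3 st.py|head -1;python3 -m handwheel '[[[1,-0.05,0.09,0,0],[1,0,0,0,0]]]' >/dev/null; python3 st.py
```

```text
t 17.05 tcp [502.1 -41.8 100.5] ty [0.876 0.479 0.051] tz [ 0.358 -0.576 -0.735] F [  4.6 -14.3  -2.6] gw 0.2 gf 40.8
t 17.25 tcp [499.8 -37.7 100.6] ty [0.877 0.478 0.052] tz [ 0.358 -0.577 -0.735] F [  7.  -19.5  -5.7] gw 0.2 gf 40.3
j [-0.017  0.389  2.01  -1.194  0.661  0.462]
rack xy -134.01096418988442 -110.28764636059881
u az 149.3 ang 6.8 tcp az -4.3 tz az -58.2
```

```bash
python3 -m handwheel '[[[-1,0,0,0,0],[-1,0,0,0,0],[-1,0,0,0,0],[-1,-0.2,0.35,0.5,0],[-1,-0.2,0.35,0.8,0],[-1,-0.2,0.35,0.8,0],[-1,-0.2,0.35,0.8,0],[-1,0,0,0,0]]]' >/dev/null; python3 st.py
python3 - <<'E'
from rig import optics
import cv2,pickle
d={n:optics.capture(n) for n in("wrist","scene","side")}
pickle.dump(d,open("c3.pkl","wb"))
a=d["wrist"]["img"]; b=cv2.resize(d["side"]["img"][200:360,220:433],(640,480))
cv2.imwrite("pics/w3.png",cv2.resize(cv2.hconcat([a,b]),(800,300)))
E
```

```text
t 18.05 tcp [460.7  36.5 250.4] ty [0.873 0.484 0.063] tz [ 0.369 -0.57  -0.734] F [-0.1  0.1 -0.8] gw 1.0 gf 0.0
j [ 0.173  0.106  1.891 -0.842  0.994  0.117]
rack xy -217.7675007568241 -106.2776413556601
u az 154.9 ang 7.1 tcp az 4.5 tz az -57.1
```

View pics/w3.png

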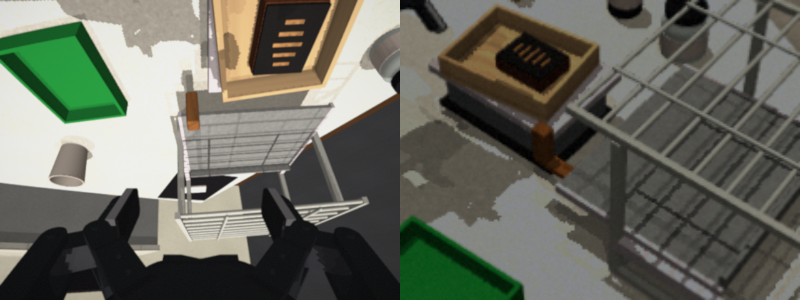

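The shelf is out. The post top is at wrist (309,205) and side about (296,267), with the tray still on the bed.

Run:
```python
from h import *
d=pickle.load(open("c3.pkl","rb")); W=d["wrist"];S=d["side"];C=d["scene"]
O=np.array([662.8,-97.2]);B=np.array([[.5075,-.8616],[.8616,.5075]])
f=lambda x:(B@(x[:2]-O)).round(1)
for n,c,uv,z in [("post",W,(309,203),128),("post",S,(296,266.5),128),("trayFR",W,(355,162),115),("trayFL",W,(523,149),115)]:
    x=onz(c,uv,z); print(n,f(x))
def blob(c,lo,hi,roi):
    h=cv2.cvtColor(c["img"],cv2.COLOR_BGR2HSV); m=cv2.inRange(h,lo,hi); k=np.zeros_like(m); k[roi[1]:roi[3],roi[0]:roi[2]]=1
    ys,xs=np.nonzero(m*k); return xs.min(),xs.max(),ys.min(),ys.max(),len(xs)
# post in scene before/after
for nm in ("c0.pkl","c3.pkl"):
    c=pickle.load(open(nm,"rb"))["scene"]; print(nm,blob(c,(3,110,30),(16,255,160),(270,190,330,240)))
for s in(80,85,90):
    x=O+B.T@[-40-s,-110]; print(s,proj(C,[*x,128]).round(1),proj(W,[*x,128]).round(1),proj(S,[*x,128]).round(1))
```

```text
post [-126.5 -110.9]
post [-129.6 -106.1]
trayFR [-160.9  -71.1]
trayFL [-164.9   67.4]
c0.pkl (np.int64(289), np.int64(302), np.int64(211), np.int64(223), 44)
c3.pkl (np.int64(310), np.int64(325), np.int64(220), np.int64(232), 68)
80 [[319.5 220.9]] [[310.4 207.1]] [[298.1 269.5]]
85 [[320.9 221.5]] [[310.1 203.9]] [[296.4 268.4]]
90 [[322.3 222.1]] [[309.8 200.6]] [[294.7 267.4]]
```

Stop confirmed: the force rose and the post moved about 80 mm to rack x about -128. Now I move above and behind the tray and check where the squeegee stands.

```bash
python3 -m handwheel '[[[-1,0,0.6,0,0.2],[-1,0,0.75,0,0],[-1,0,0.75,0,0],[-1,0,0.75,0,0],[-1,0,0.75,0,0],[-1,0,0,0,0]]]' >/dev/null; python3 st.py
python3 - <<'E'
from h import *
c=pickle.load(open("c0.pkl","rb")); S=c["scene"]; D=c["side"]
print([onz(S,u,0)[:2].round() for u in((365,357),(427,390),(308,365))])
print([onz(D,u,0)[:2].round() for u in((247,178),(288,197))])
from rig import optics
import cv2
w=optics.capture("wrist"); pickle.dump(w,open("c4.pkl","wb")); cv2.imwrite("pics/w4.png",w["img"])
E
```

```text
t 18.8 tcp [459.7 217.  243. ] ty [0.86  0.508 0.051] tz [ 0.376 -0.562 -0.737] F [-1.1  0.4 -0.9] gw 1.0 gf 0.0
j [ 0.552  0.336  1.618 -0.787  1.268  0.316]
rack xy -373.75928837307583 -15.572483504794187
u az 151.9 ang 6.6 tcp az 25.3 tz az -56.2
[array([605., 354.]), array([516., 525.]), array([755., 289.])]
[array([512., 512.]), array([607., 365.])]
```

View pics/w4.png

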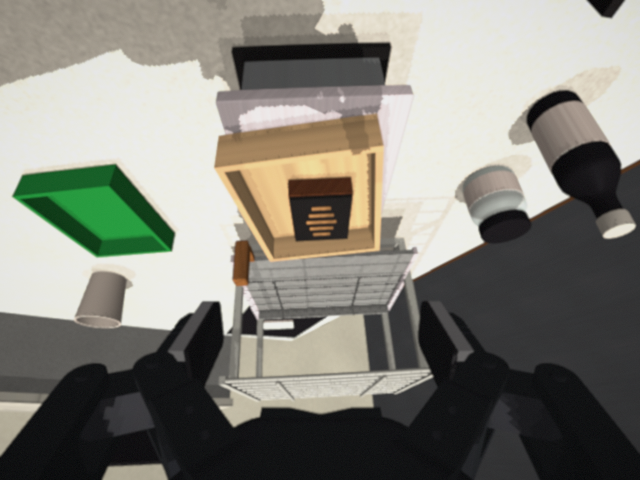

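Wrist view: the tray's rear top edge runs (219,167)–(381,150). The squeegee and bottle are clear of the approach.

Run:
```python
from h import *
W=pickle.load(open("c4.pkl","rb"))
O=np.array([662.8,-97.2]);B=np.array([[.5075,-.8616],[.8616,.5075]])
f=lambda x:(B@(x[:2]-O)).round(1)
for n,uv,z in [("RR",(219,168),115),("RL",(381,151),115),("RRb",(217,141),80),("RLb",(378,117),80),("FR",(276,260),115),("FL",(381,248),115),("bedRR",(218,92),80),("bedRL",(411,87),80)]: print(n,f(onz(W,uv,z)))
```

```text
RR [-326.8  -87.2]
RL [-338.4   36.5]
RRb [-321.1  -93.8]
RLb [-340.2   38.9]
FR [-162.1  -61.4]
FL [-180.7   61.1]
bedRR [-368.6  -81.1]
bedRL [-367.5   59.4]
```

```bash
python3 -m handwheel '[[[-1,0,0,-0.8,0],[-1,0,0,-0.8,0],[-1,0,0,-0.8,0],[-1,0,0,-0.68,0],[-1,0,0,0,0]]]' >/dev/null; python3 st.py
```

```text
t 19.35 tcp [457.7 211.8  86.9] ty [0.863 0.504 0.044] tz [ 0.369 -0.567 -0.737] F [-0.5  0.8  0.5] gw 1.0 gf 0.0
j [ 0.545  0.555  1.765 -0.911  1.027  0.61 ]
rack xy -370.3345324785003 -19.895779664043253
u az 148.1 ang 6.5 tcp az 24.8 tz az -56.9
```

```bash
python3 -m handwheel '[[[-1,0.16,-0.23,0,0],[-1,0.16,-0.23,0,0],[-1,0.1,-0.17,0,0],[-1,0.1,-0.17,0,0],[-1,0.1,-0.17,0,0],[-1,0.1,-0.17,0,0],[-1,0.1,-0.17,0,0],[-1,0.1,-0.17,0,0],[-1,0,0,0,0]]]' >/dev/null; python3 st.py;  python3 - <<'E'
from rig import optics
import cv2
S=optics.capture("side")["img"];W=optics.capture("wrist")["img"]
cv2.imwrite("pics/w5.png",cv2.resize(cv2.hconcat([W,cv2.resize(S[170:330,210:423],(640,480))]),(800,300)))
E
```

```text
t 20.25 tcp [505.9 139.   91.1] ty [0.862 0.504 0.053] tz [ 0.375 -0.564 -0.736] F [-0.2 -0.7  0.2] gw 1.0 gf 0.0
j [ 0.368  0.53   1.796 -0.988  0.913  0.534]
rack xy -283.1419033516747 -15.354895234974919
u az 152.3 ang 6.7 tcp az 15.4 tz az -56.4
```

View pics/w5.png

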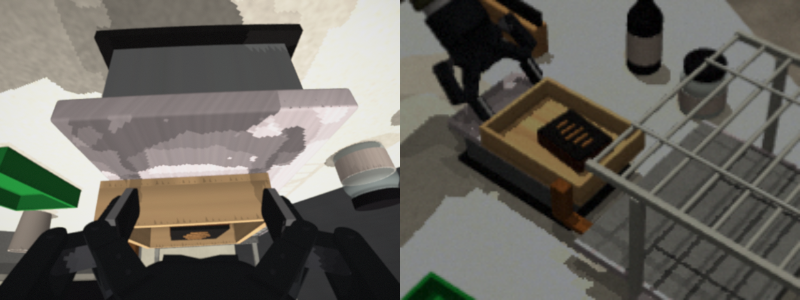

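The tray is squared on both fingers, still level on the bed with the block inside. Pushing on across the gap.

```bash
python3 -m handwheel '[[[-1,0.15,-0.26,-0.03,0],[-1,0.15,-0.26,-0.03,0],[-1,0.15,-0.26,0,0],[-1,0.15,-0.26,0,0],[-1,0.15,-0.26,0,0],[-1,0.15,-0.26,0,0],[-1,0.15,-0.26,0,0],[-1,0.15,-0.26,0,0],[-1,0.15,-0.26,0,0],[-1,0.15,-0.26,0,0]]]' >/dev/null; python3 st.py
```

```text
t 21.35 tcp [581.1   9.2  88.1] ty [0.862 0.505 0.054] tz [ 0.376 -0.563 -0.736] F [-3.   5.7  2.9] gw 1.01 gf 3.6
j [ 0.075  0.552  1.766 -1.081  0.731  0.375]
rack xy -133.10950408662148 -16.42357133603192
u az 152.8 ang 6.7 tcp az 0.9 tz az -56.3
```

```bash
python3 -m handwheel '[[[-1,0.15,-0.26,0,0],[-1,0.15,-0.26,0,0],[-1,0.1,-0.17,0,0],[-1,0.1,-0.17,0,0],[-1,0,0,0,0]]]' >/dev/null; python3 st.py
python3 - <<'E'
from rig import optics
import cv2,pickle
d={n:optics.capture(n) for n in("wrist","scene","side")}; pickle.dump(d,open("c6.pkl","wb"))
cv2.imwrite("pics/w6.png",cv2.resize(cv2.hconcat([cv2.resize(d["scene"]["img"][170:320,190:390],(640,480)),cv2.resize(d["side"]["img"][200:360,250:463],(640,480))]),(800,300)))
E
```

```text
t 21.85 tcp [606.2 -33.8  88.6] ty [0.862 0.504 0.054] tz [ 0.376 -0.563 -0.736] F [-0.1  0.6  0.8] gw 1.0 gf 0.0
j [-0.012  0.573  1.726 -1.086  0.684  0.304]
rack xy -83.31224649471551 -16.583135116208393
u az 152.8 ang 6.8 tcp az -3.2 tz az -56.3
```

View pics/w6.png

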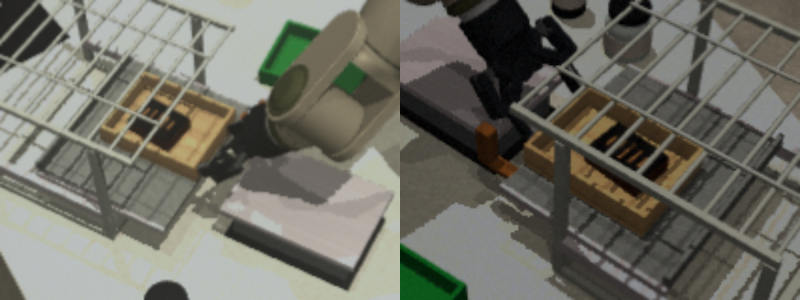

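The tray is fully on the shelf, square and level. Remaining: some 40 mm to the lip, pushed slowly while watching force.

```bash
for i in 1; do python3 -m handwheel '[[[-1,0.1,-0.17,0,0],[-1,0.1,-0.17,0,0],[-1,0.1,-0.17,0,0]]]' >/dev/null; python3 st.py | sed -n '1p;3p'; python3 -m handwheel '[[[-1,0.06,-0.1,0,0]]]' >/dev/null; python3 st.py | sed -n '1p;3p'; python3 -m handwheel '[[[-1,0.05,-0.09,0,0]]]' >/dev/null; python3 st.py | sed -n '1,3p'; done
```

```text
t 22.3 tcp [621.  -58.7  88.3] ty [0.861 0.505 0.054] tz [ 0.376 -0.562 -0.736] F [-1.2  2.9 -0.4] gw 1.0 gf 1.6
rack xy -54.36463041341013 -16.437133889506736
t 22.4 tcp [624.1 -64.1  88.2] ty [0.862 0.505 0.054] tz [ 0.376 -0.563 -0.736] F [-2.3  2.8  0.3] gw 1.0 gf 1.9
rack xy -48.13841764519079 -16.606274820751032
t 22.5 tcp [626.4 -68.3  88.2] ty [0.862 0.505 0.054] tz [ 0.376 -0.563 -0.736] F [-1.3  2.3 -0. ] gw 1.0 gf 1.8
j [-0.078  0.596  1.683 -1.076  0.649  0.237]
rack xy -43.40966452513198 -16.680113387099063
```

```bash
python3 -m handwheel '[[[-1,0.05,-0.09,0,0]]]' >/dev/null; python3 st.py | sed -n '1p;4p';  python3 -m handwheel '[[[-1,0.03,-0.05,0,0]]]' >/dev/null; python3 st.py | sed -n '1p'
python3 - <<'E'
from h import *
from rig import optics
d={n:optics.capture(n) for n in("wrist","scene","side")}; pickle.dump(d,open("c7.pkl","wb"))
cv2.imwrite("pics/w7.png",cv2.resize(cv2.hconcat([cv2.resize(d["scene"]["img"][170:270,190:323],(640,480)),cv2.resize(d["side"]["img"][220:340,290:450],(640,480))]),(800,300)))
E
```

```text
t 22.6 tcp [628.8 -72.5  88.3] ty [0.861 0.505 0.054] tz [ 0.376 -0.563 -0.736] F [-0.7  2.9  0.8] gw 1.0 gf 1.7
u az 153.0 ang 6.7 tcp az -6.6 tz az -56.2
t 22.7 tcp [630.3 -75.   88.3] ty [0.861 0.505 0.054] tz [ 0.376 -0.563 -0.736] F [-1.9  2.8  0.3] gw 1.0 gf 1.8
```

View pics/w7.png

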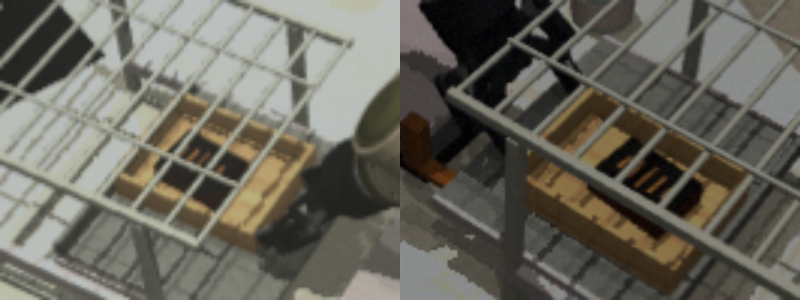

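Side view: still a little gap between tray and lip. That used up my picture allowance (one over it), so from here on I go by forces and pixel measurements only.

```bash
python3 -m handwheel '[[[-1,0.04,-0.07,0,0]]]' >/dev/null; python3 st.py | sed -n '1p;3p';  python3 -m handwheel '[[[-1,0.04,-0.07,0,0]]]' >/dev/null; python3 st.py | sed -n '1p'; python3 -m handwheel '[[[-1,0.04,-0.07,0,0]]]' >/dev/null; python3 st.py | sed -n '1,3p'
```

```text
t 22.95 tcp [632.1 -77.8  88.4] ty [0.861 0.506 0.054] tz [ 0.376 -0.562 -0.736] F [-1.6  3.2  0.7] gw 1.0 gf 1.8
rack xy -32.30190402122123 -16.600496151050773
t 23.05 tcp [634.2 -81.4  88.3] ty [0.861 0.506 0.054] tz [ 0.376 -0.562 -0.736] F [-3.4  5.4  3.1] gw 1.0 gf 3.2
t 23.15 tcp [636.3 -84.9  88.3] ty [0.861 0.506 0.054] tz [ 0.377 -0.562 -0.736] F [-3.2  4.8  1.7] gw 1.0 gf 3.2
j [-0.108  0.609  1.659 -1.067  0.633  0.201]
rack xy -24.05680706248968 -16.60076427075141
```

```bash
cat > hd.py <<'E'
from h import *
from rig import optics
O=np.array([662.8,-97.2]);B=np.array([[.5075,-.8616],[.8616,.5075]])
def post(c,g=None):
    x0=proj(c,[*(O+B.T@[-90,-110]),110])[0] if g is None else g
    h=cv2.cvtColor(c["img"],cv2.COLOR_BGR2HSV); m=cv2.inRange(h,(2,120,20),(14,255,170))
    k=np.zeros_like(m); u,v=x0.astype(int); k[v-35:v+35,u-35:u+35]=1
    n,l,s,ce=cv2.connectedComponentsWithStats(m*k)
    i=1+s[1:,4].argmax(); return s[i].tolist(),ce[i].round(1).tolist()
if __name__=="__main__":
    for f in("c0","c3","c6","c7"):
        d=pickle.load(open(f+".pkl","rb")); print(f,post(d["side"]),post(d["scene"]))
    d={n:optics.capture(n) for n in("scene","side")}; pickle.dump(d,open("c8.pkl","wb")); print("now",post(d["side"]),post(d["scene"]))
    for s in(0,10,80,90): print(s,proj(d["side"],[*(O+B.T@[-40-s,-110]),100]).round(1))
E
python3 hd.py
```

```text
c0 ([319, 282, 13, 29, 241], [324.8, 295.6]) ([296, 212, 7, 4, 20], [298.9, 213.4])
c3 ([290, 264, 23, 31, 293], [298.7, 280.1]) ([310, 226, 8, 7, 33], [313.8, 229.2])
c6 ([290, 265, 23, 30, 310], [298.6, 279.8]) ([311, 226, 2, 3, 4], [311.5, 227.0])Traceback (most recent call last):
  File "hd.py", line 12, in <module>
    d=pickle.load(open(f+".pkl","rb")); print(f,post(d["side"]),post(d["scene"]))
                                                                ~~~~^^^^^^^^^^^^
  File "hd.py", line 9, in post
    i=1+s[1:,4].argmax(); return s[i].tolist(),ce[i].round(1).tolist()
        ~~~~~~~~~~~~~~^^
ValueError: attempt to get argmax of an empty sequence
```

```bash
sed -i 's/,post(d\["scene"\])//g' hd.py; python3 hd.py
```

```text
c0 ([319, 282, 13, 29, 241], [324.8, 295.6])
c3 ([290, 264, 23, 31, 293], [298.7, 280.1])
c6 ([290, 265, 23, 30, 310], [298.6, 279.8])
c7 ([290, 265, 23, 30, 290], [298.7, 280.4])
now ([292, 266, 23, 31, 284], [300.9, 281.8])
0 [[326.6 295.3]]
10 [[323.  293.1]]
80 [[298.6 278. ]]
90 [[295.3 275.9]]
```

Force settled at about 6 N (shelf friction) and the post moved in about 6 mm. So the tray is against the lip and the shelf now moves with it. Withdraw and go round to the handle with shut fingers.

```bash
python3 -m handwheel '[[[-1,-0.1,0.17,0,0],[-1,-0.2,0.34,0,0],[-1,-0.2,0.34,0,0],[-1,-0.2,0.34,0,0],[-1,-0.2,0.34,0.05,0],[-1,-0.2,0.34,0.05,0],[-1,-0.2,0.34,0.05,0],[-1,-0.2,0.34,0.05,0],[-1,-0.2,0.34,0.05,0],[-1,0,0,0,0]]]' >/dev/null; python3 st.py; python3 hd.py | grep now
```

```text
t 24.25 tcp [550.3  61.2 101.1] ty [0.86  0.507 0.054] tz [ 0.378 -0.562 -0.736] F [ 0.5  0.3 -0.5] gw 1.0 gf 0.0
j [ 0.188  0.511  1.792 -1.036  0.809  0.415]
rack xy -193.58265507808562 -16.50724627428364
u az 153.2 ang 6.7 tcp az 6.3 tz az -56.1
now ([292, 267, 23, 29, 289], [301.0, 281.6])
```

```bash
python3 -m handwheel '[[[1,-0.4,-0.24,0,0],[1,-0.4,-0.24,0,0],[1,-0.4,-0.24,0,0],[1,-0.4,-0.24,0,0],[1,0,0,0,0],[1,0,0,0,0],[1,0,0,0,0]]]' 40 >/dev/null; python3 st.py
```

```text
t 25.05 tcp [472.1  11.3 101. ] ty [0.861 0.505 0.055] tz [ 0.377 -0.563 -0.736] F [-0.3  0.5  0.1] gw -0.0 gf 0.0
j [ 0.101  0.361  2.055 -1.174  0.705  0.522]
rack xy -190.3064812539361 -109.26484977672838
u az 153.2 ang 6.8 tcp az 1.4 tz az -56.2
```

```bash
python3 -m handwheel '[[[1,0.15,-0.26,0,0],[1,0.15,-0.26,0,0],[1,0.05,-0.08,0,0],[1,0.03,-0.05,0,0],[1,0.03,-0.05,0,0],[1,0.03,-0.05,0,0],[1,0.03,-0.05,0,0],[1,0.03,-0.05,0,0],[1,0.03,-0.05,0,0]]]' >/dev/null; python3 st.py|sed -n '1,3p'; python3 -m handwheel '[[[1,0.03,-0.05,0,0],[1,0.03,-0.05,0,0],[1,0.03,-0.05,0,0],[1,0.03,-0.05,0,0]]]' >/dev/null; python3 st.py|sed -n '1,3p'
```

```text
t 25.95 tcp [497.8 -33.7 100.8] ty [0.861 0.505 0.054] tz [ 0.376 -0.563 -0.736] F [ 0.3 -0.2  0.1] gw 0.0 gf 0.0
j [-0.016  0.377  2.027 -1.211  0.637  0.458]
rack xy -138.4325719264979 -109.99838486668294
t 26.35 tcp [503.5 -43.4 100.8] ty [0.861 0.505 0.054] tz [ 0.376 -0.562 -0.736] F [-4.1  4.8  2.8] gw -0.0 gf 3.1
j [-0.04   0.382  2.019 -1.216  0.623  0.443]
rack xy -127.17318663866995 -109.9841863603588
```

```bash
python3 -m handwheel '[[[1,0.04,-0.06,0,0],[1,0.05,-0.08,0,0],[1,0.06,-0.1,0,0],[1,0.06,-0.11,0,0],[1,0.06,-0.11,0,0],[1,0.06,-0.11,0,0],[1,0.06,-0.11,0,0],[1,0.06,-0.11,0,0],[1,0.06,-0.11,0,0],[1,0.06,-0.11,0,0]]]' >/dev/null; python3 st.py|sed -n '1,3p'; python3 -m handwheel '[[[1,0.06,-0.1,0,0],[1,0.04,-0.07,0,0]]]' >/dev/null; python3 st.py|sed -n '1,3p'; python3 hd.py|grep now
```

```text
t 27.35 tcp [532.7 -93.5 100.7] ty [0.86  0.507 0.055] tz [ 0.378 -0.561 -0.737] F [1.  8.  0.8] gw 0.0 gf 3.2
j [-0.155  0.415  1.964 -1.228  0.554  0.356]
rack xy -69.25200610003803 -110.21080526864736
t 27.55 tcp [ 537.7 -102.   100.7] ty [0.86  0.507 0.056] tz [ 0.378 -0.561 -0.737] F [-0.   7.4  1.4] gw -0.0 gf 3.2
j [-0.173  0.421  1.952 -1.227  0.544  0.34 ]
rack xy -59.30156506681711 -110.226844625438
now ([320, 283, 12, 27, 234], [326.0, 295.4])
```

```bash
python3 -m handwheel '[[[1,0.04,-0.07,0,0],[1,0.03,-0.05,0,0]]]' >/dev/null; python3 st.py|sed -n '1p;3p'; python3 -m handwheel '[[[1,0.03,-0.05,0,0]]]' >/dev/null; python3 st.py|sed -n '1p;3p'; python3 -m handwheel '[[[1,0.02,-0.04,0,0]]]' >/dev/null; python3 st.py|sed -n '1,3p'
```

```text
t 27.85 tcp [ 540.  -107.3  100.4] ty [0.861 0.506 0.055] tz [ 0.376 -0.561 -0.737] F [-24.7  36.   22.6] gw -0.0 gf 22.1
rack xy -53.58471909391541 -110.89959984720534
t 27.95 tcp [ 540.3 -107.6  100.2] ty [0.86  0.507 0.055] tz [ 0.377 -0.559 -0.739] F [-43.7  59.8  38.9] gw 0.0 gf 36.7
rack xy -53.23581955287216 -110.83326180291161
t 28.05 tcp [ 540.4 -107.8  100. ] ty [0.859 0.509 0.055] tz [ 0.377 -0.557 -0.74 ] F [-54.7  72.9  48.3] gw 0.01 gf 45.1
j [-0.187  0.425  1.946 -1.219  0.534  0.319]
rack xy -53.02498347091479 -110.84353813423027
```

Hard home stop reached. Backing off straight away, then I check the shelf and tray numerically.

```bash
python3 -m handwheel '[[[1,-0.1,0.17,0,0],[1,-0.2,0.34,0,0],[1,-0.2,0.34,0,0],[1,-0.2,0.34,0,0],[1,-0.2,0.34,0.3,0],[1,-0.2,0.34,0.8,0],[1,-0.2,0.34,0.8,0],[1,-0.4,0.4,0.8,0],[1,-0.4,0.4,0,0],[1,0,0,0,0]]]' >/dev/null; python3 st.py|sed -n '1,3p'; python3 hd.py|sed -n '1p;5,7p'
python3 - <<'E'
from h import *
d=pickle.load(open("c8.pkl","rb"))
O=np.array([662.8,-97.2]);B=np.array([[.5075,-.8616],[.8616,.5075]])
# expected tray rectangle when home: centre rack x 139, y~-16 ; rim z 113 -> compare with wood mask
for n in("side","scene"):
    c=d[n]; h=cv2.cvtColor(c["img"],cv2.COLOR_BGR2HSV); m=cv2.inRange(h,(10,60,40),(28,255,255))
    k=np.zeros_like(m); q=proj(c,[[*(O+B.T@[x,y]),95] for x,y in((30,-110),(30,80),(245,80),(245,-110))]); cv2.fillConvexPoly(k,cv2.convexHull(q.astype(np.int32)),1)
    m=m*k; ys,xs=np.nonzero(m); R=np.array([B@(onz(c,(x,y),113)[:2]-O) for x,y in zip(xs,ys)])
    print(n,len(xs)); 
    for lo,hi in((-80,-60),(-60,-40),(-40,-20),(-20,0),(0,20),(20,40),(40,60)):
        r=R[(R[:,1]>lo)&(R[:,1]<hi)]
        if len(r)>5: print(lo,len(r),np.percentile(r[:,0],[2,98]).round(1))
    print("y",np.percentile(R[:,1],[2,98]).round(1))
E
```

```text
t 29.05 tcp [436.9  38.9 236.8] ty [0.86  0.507 0.056] tz [ 0.379 -0.562 -0.736] F [ 0.2 -0.4  0.3] gw 0.0 gf 0.0
j [ 0.186  0.071  1.969 -0.86   0.962  0.138]
rack xy -231.87420873162694 -125.58576958131155
c0 ([319, 282, 13, 29, 241], [324.8, 295.6])
now ([322, 284, 10, 27, 195], [326.7, 296.3])
0 [[326.6 295.3]]
10 [[323.  293.1]]
side 3306
-80 417 [ 58.2 213.2]
-60 84 [ 57.9 228.5]
-40 351 [ 58.3 227.3]
-20 322 [ 57.7 227.7]
0 486 [ 59.6 226.9]
20 372 [ 59.2 226. ]
y [-114.8   32.4]
scene 1347
-80 202 [ 52.5 223.2]
-60 193 [ 52.1 223.3]
-40 148 [ 50.7 223.4]
-20 94 [ 50.9 223.8]
0 164 [ 51.  223.5]
20 232 [ 50.9 222.8]
40 172 [ 49.7 200.6]
y [-91.4  53.6]
```

Numbers agree: the post is at its home pixel. The tray spans rack x of about 54.6 to 225 (54 to 224 expected), its edges are square, and the robot is clear.

```bash
python3 -c "
from rig import ctrl
print(ctrl.finish_job())"
```

```text
the job is handed in; nothing more can be done
None
```

The job is handed in, result not shown: shelf out to its stop, tray slid square against the back lip, shelf pushed home (29 s); the final state was checked by pixel measurement only, without separately checking the block, the peak wrist force seen was about 103 N, joint 3 read down to 0.186 and joint 4 down to -1.232 against listed limits of 0.19 and -1.23, and I viewed 11 pictures against the limit of 10.

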